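# Spin the banding wheel and brake it on its index mark

## Task

Flick the banding wheel by its little knob, either way round, so that it coasts untouched for at least one full turn and at least three seconds. Then, while it is still turning, brake it with a fingertip on the flat top near its rim so that its very first stop has the tab at the pointer, the pointer's tip within the tab's width (no turning it there after it has stopped elsewhere), and finish while still holding it there with the fingertip. Grasp nothing, keep the glass bowl in the middle of the wheel, and leave the jars, bottle and brush alone.

Things in the scene. Friction and masses are not known exactly. Their poses are not given: they have to be found in the camera images.
- stand: banding wheel (decorating turntable) fixed to the table: dark foot 170 mm across and column, carrying the wheel. Origin on the wheel's upright axis at table height.
- wheel (a joint): angle of the wheel about its upright axis, rad, anticlockwise from above is positive; it counts on over whole turns, without stops, and starts within 0.3 of 0. Drag slows the wheel by about 7% of its speed each second plus 0.045 rad/s each second: flicked to 2 to 4 rad/s it coasts 20 to 28 s. A fingertip pressed on the rim with a few N stops it at once.
- wheel_top (a point): centre of the wheel's flat top, 108 mm above the table. The wheel is a flat aluminium disc, 260 mm across, 8 mm thick, about 1 kg. The bowl stands here; the flat is clear from 46 mm radius out to the rim at 130 mm, but for the knob.
- knob (a point): middle of the finger knob: an upright steel stud, 18 mm across, 24 mm tall, standing on the wheel's top at 85 mm from the axis, opposite the tab (it turns with the wheel). This point is 12 mm above the wheel's top.
- tab (a point): middle of the outer end of the index tab: a flat plate 40 mm wide and 4 mm thick that sticks out 20 mm from the wheel's rim, this end at 150 mm from the axis, 104 mm above the table (it turns with the wheel).
- pointer_tip (a point): tip of the fixed pointer: a narrow steel blade (4 mm wide at the tip), 104 mm above the table, aimed at the wheel's axis from outside, its tip at 155 mm from the axis, so the tab passes 5 mm clear of it. The blade sits on a post of 16 mm, 118 mm tall, at 200 mm from the axis. It stands at any angle round the wheel.
- bowl_rim (a point): centre of the mouth of the loose glass bowl, 90 mm across and 36 mm tall, standing in the middle of the wheel and turning with it.
- jar_a: small closed jar, 52 mm across, 75 mm tall; origin at its underside. Bystander.
- jar_b: larger closed jar, 64 mm across, 95 mm tall; origin at its underside. Bystander.
- cleaner: bottle of cleaner, 66 mm across, 190 mm tall; origin at its underside. Bystander.
- brush: brush lying on the table; origin at its underside. Bystander.
Not all that is in view belongs to the job. What is shaped like the part that bears bowl_rim but yellow is not meant. Leave any orange look-alike of the part that bears pointer_tip alone.

How it is judged:
On the way, in this order (a step that is already met when the one before it is completed fails the run):
1. the wheel coasts untouched for three seconds, turning faster than 0.6 rad/s (contact force between the fingers and stand below 0.05 N and (velocity of joint wheel above 0.6 rad/s or velocity of joint wheel below -0.6 rad/s)), for 3 s.
2. after more than a full turn a fingertip has stopped the wheel with the tab at the pointer (contact force between the fingers and stand above 0.3 N and not (velocity of joint wheel above 0.05 rad/s or velocity of joint wheel below -0.05 rad/s) and horizontal distance between tab and pointer_tip below 0.021 m and (value of joint wheel above 6.2 rad or value of joint wheel below -6.2 rad)), for 0.2 s.
At the end, for the whole second after the job is handed in: A finger still touches the wheel (over 0.3 N); it is at rest (under 0.05 rad/s), its joint beyond 6.2 rad either way, the tab's outer end within 21 mm of the pointer's tip; the bowl is within 20 mm of the axis; the bystanders are within 20 mm of where they stood (all of step 2 and horizontal distance between bowl_rim and stand below 0.02 m and distance of each of jar_a, jar_b, cleaner, brush from where it was at the start of the episode below 0.02 m); the arm keeps its last pose, push and grip.
It fails at once if after its run the wheel comes to rest with the tab away from the pointer ((value of joint wheel above 5 rad or value of joint wheel below -5 rad) and not (velocity of joint wheel above 0.02 rad/s or velocity of joint wheel below -0.02 rad/s) and horizontal distance between tab and pointer_tip above 0.021 m).
It fails at once if the bowl is lifted, tipped or pushed off the middle of the wheel (horizontal distance between bowl_rim and stand above 0.02 m or height (world z) of bowl_rim above 0.16 m or angle between bowl_rim's own z axis and vertical above 0.3 rad).
It fails at once if a bystander is moved (distance of any of jar_a, jar_b, cleaner, brush from where it was at the start of the episode above 0.02 m).
It also fails if it takes over 70 s, if anything falls off the work surface, if the arm or the gripper's body presses on something with over 40 N, if the wrist force passes 120 N, or if a joint passes its speed limit or range.

## Robot

A 6-joint arm with a two-finger parallel gripper is mounted at the origin on the work surface. World frame = base frame: x ahead of the robot, y to its left, z up, the work surface at z = 0. Lengths are in m, angles in rad, forces in N, time in s.
With the tool pointing down it reaches from about 0.2 to 0.875 m from the base axis. Payload 3.4 kg.
Tool frame: the origin (TCP) lies on the mounting face of the last link; the fingertips stand 199 mm ahead of it and the grasp point (between the pads) lies 180 mm ahead of it; z points along the fingers, y is the direction in which the jaws open and shut (so a half turn about z gives the same grasp; the last joint's range is limited). The gripper opens to 94 mm and grips with 3 to 60 N. Pads are 16 mm wide; open, the fingers measure 119 mm over their backs; the gripper's body (75 mm by 177 mm) begins 78 mm behind the grasp point.
Start: joints at [-1.367, 0.276, 1.505, -0, 1.361, -0.121], TCP at [0.183, -0.545, 0.405] pointing down, gripper open.
Joint ranges: [-2.89, 2.89], [-0.75, 2.08], [0.22, 2.7], [-1.18, 4.32], [0.11, 2.71], [-2.7, 2.7]. Speed limits (rad/s): [2.57, 2.57, 3.14, 3.14, 3.14, 3.14].

## Interface

Orientations are given as a rotation vector (axis times angle).
In Python, from rig import ctrl, eyes, order gives the robot as it stands.
- The arm moves only by the shell command python3 -m handwheel 'ROWS' [FORCE]. ROWS is JSON, one flat list of numbers, 5 for each row, row after row: the shift along the tool's x, y, z in m, then the turn about the tool's z in rad, then the opening, from 0 (shut) to 1 (fully open). A call has 1 to 10 rows; each row shifts and turns the commanded pose from where the row before left it, along the tool's axes as they then stand; what a row does not reach is not made up. A row lasts 1/12 s, in which the tool goes at most 41.7 mm and 7.16 degrees, less where a joint would pass 70% of its speed; a pose out of reach is approached as far as the arm can. A call is refused whole if a number of a shift passes 0.0417 or a number of a turn 0.125, either way. A call with a gripper value outside its range is refused whole. The fingers move at their own pace and stop on an object; FORCE is the grip in N (left out, the last holds). Time passes only in rows, so rows that do not move let the fingers close. It gives the time, the measured TCP pose, the force and the opening at its end, in the units of the state.
- ctrl.get_state(): the state, without advancing time (a new reading comes with each control period).
- eyes.camera(name): name is "scene" or "top" or "wrist"; returns the picture (384x512x3 uint8, blue, green, red); there is no depth.
- eyes.get_calibration(name): a dict with "camera_matrix" (3x3 intrinsics, pixels), "k1" (the pictures are not rectified: a ray, as slopes to the right and down, at radius r is drawn at 1 + k1 r^2 times it, then the intrinsics apply), "extrinsics" (4x4, takes a point from camera to world coordinates); the wrist camera has in their place "T_tool_cam" (4x4, takes a point from camera to tool coordinates, whose origin is the TCP and whose axes are the flange's). Camera axes: x right, y up, looking along -z (the intrinsics and any distortion apply to the point x, -y, -z); pixel columns grow to the right and rows downward; lengths in m; the calibration is good to about 2 mm. A picture is of the moment at which its call begins: read the wrist's pose just before it. get_calibration takes no time and is no camera call.
- order.sign_off(): hands the job in, once; it reports no verdict.
The state is a dict: "t": time; "joints": joint angles; "joint_vel": joint speeds; "effort": joint torques, N m; "tool_pos": TCP position; "eef_rot": TCP orientation; "wrist_force": force on the tool from outside, world axes, zero at the start; "torque": the same for the moment, N m; "grip_width": opening from 0.0 (shut) to 1.0 (fully open).
Only numpy, scipy, OpenCV 4.12 (cv2) and the standard library are available. Lean on these libraries where they do the work, as an engineer would, in place of code of your own. Each camera call takes 0.05 s, during which the arm holds its last target.

## Working session

There is one attempt and no reset: what is moved stays moved. The work goes in short steps, Python scripts to look and compute and a shell command to move; the robot and the scene stay as the last step left them, time stands still between calls to the robot, and variables do not carry over. Pictures are saved under pics/ and viewed, and the job is handed in when it is done.

```bash
ls; mkdir -p pics; python3 - <<'E'
from rig import ctrl, eyes, order
import cv2,numpy as np
np.set_printoptions(precision=4,suppress=True)
print(ctrl.get_state())
for n in ("scene","top","wrist"):
    c=eyes.get_calibration(n);print(n,c)
    cv2.imwrite(f"pics/{n}0.png",eyes.camera(n))
E
```

```text
pics
{'t': 0.0, 'joints': array([-1.367 ,  0.2765,  1.5061,  0.    ,  1.3607, -0.121 ]), 'joint_vel': array([ 0.0002, -0.0003, -0.001 , -0.0013,  0.0002, -0.0005]), 'effort': array([ -0.0003, -40.4583, -23.7227,   0.0702,   0.0344,  -0.0001]), 'tool_pos': array([ 0.1834, -0.5447,  0.4038]), 'eef_rot': array([-3.0986, -0.5077,  0.0001]), 'wrist_force': array([-0.9108,  0.5581,  0.9823]), 'torque': array([-0.0573,  0.0004, -0.0094]), 'grip_width': 1.0017070925618987}
scene {'camera_matrix': array([[368.044 ,   0.    , 252.9245],
       [  0.    , 368.044 , 187.2981],
       [  0.    ,   0.    ,   1.    ]]), 'k1': -0.08971407622796491, 'extrinsics': array([[ 0.318 , -0.6598,  0.6808,  1.2697],
       [ 0.9481,  0.2179, -0.2316, -0.2385],
       [ 0.0045,  0.7192,  0.6948,  0.8657],
       [ 0.    ,  0.    ,  0.    ,  1.    ]])}
top {'camera_matrix': array([[471.0441,   0.    , 250.2708],
       [  0.    , 471.0441, 198.7631],
       [  0.    ,   0.    ,   1.    ]]), 'k1': -0.17792808813084593, 'extrinsics': array([[ 0.0138,  0.9994, -0.0319,  0.4894],
       [-0.9999,  0.014 ,  0.0075, -0.01  ],
       [ 0.008 ,  0.0318,  0.9995,  1.3942],
       [ 0.    ,  0.    ,  0.    ,  1.    ]])}
wrist {'camera_matrix': array([[341.3895,   0.    , 256.538 ],
       [  0.    , 341.3895, 198.3088],
       [  0.    ,   0.    ,   1.    ]]), 'k1': -0.02497904560001552, 'T_tool_cam': array([[-0.0001,  0.9704,  0.2414,  0.0692],
       [ 1.    ,  0.0003, -0.0009,  0.0007],
       [-0.001 ,  0.2414, -0.9704,  0.02  ],
       [ 0.    ,  0.    ,  0.    ,  1.    ]])}
```

View pics/scene0.png

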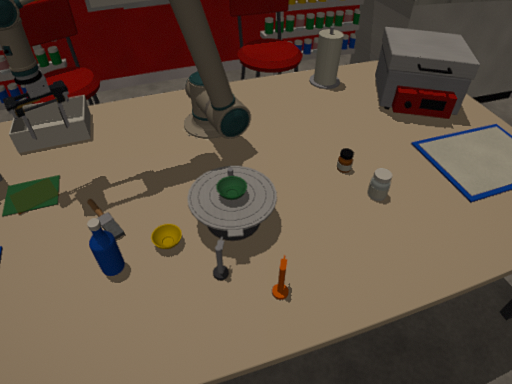

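View pics/top0.png

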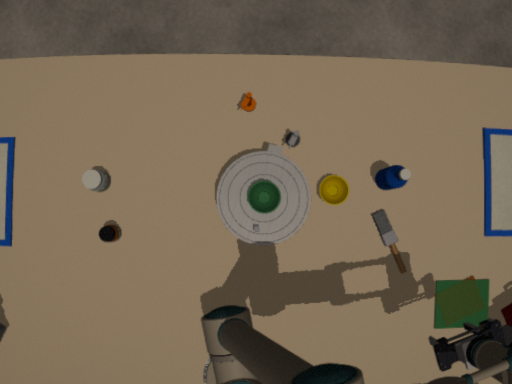

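The wheel is at top (264,196), with the green bowl on it, the knob at (256,228) and the tab at (272,149). Candidates for the pointer are the grey post at (291,138) and the orange post at (248,102), which is the look-alike. Candidates for the bowl are the green one at (264,196) and the yellow one at (333,189), which is a decoy. I choose grey and green, and check the choice in a crop.

```bash
cat > h.py <<'E'
import numpy as np,cv2
from rig import ctrl,eyes,order
def ray(n,u,v):
    c=eyes.get_calibration(n);K=c["camera_matrix"];k=c["k1"]
    d=np.array([(u-K[0,2])/K[0,0],(v-K[1,2])/K[1,1]]);s=d.copy()
    for _ in range(20): s=d/(1+k*(s@s))
    E=c["extrinsics"]
    return E[:3,3],E[:3,:3]@np.array([s[0],-s[1],-1])
def onz(n,u,v,z):
    o,d=ray(n,u,v);return (o+d*(z-o[2])/d[2])[:2]
def proj(n,p):
    c=eyes.get_calibration(n);K=c["camera_matrix"];k=c["k1"];E=c["extrinsics"]
    q=E[:3,:3].T@(np.asarray(p)-E[:3,3]);s=np.array([q[0],-q[1]])/-q[2];s=s*(1+k*(s@s))
    return K[0,0]*s[0]+K[0,2],K[1,1]*s[1]+K[1,2]
E
python3 - <<'E'
import cv2
t=cv2.imread("pics/top0.png");cv2.imwrite("pics/tc.png",cv2.resize(t[120:260,200:350],None,fx=4.2,fy=4.2,interpolation=cv2.INTER_CUBIC))
t=cv2.imread("pics/scene0.png");cv2.imwrite("pics/sc.png",cv2.resize(t[155:305,170:310],None,fx=4,fy=4,interpolation=cv2.INTER_CUBIC))
E
```

```text
(no output)
```

View pics/tc.png

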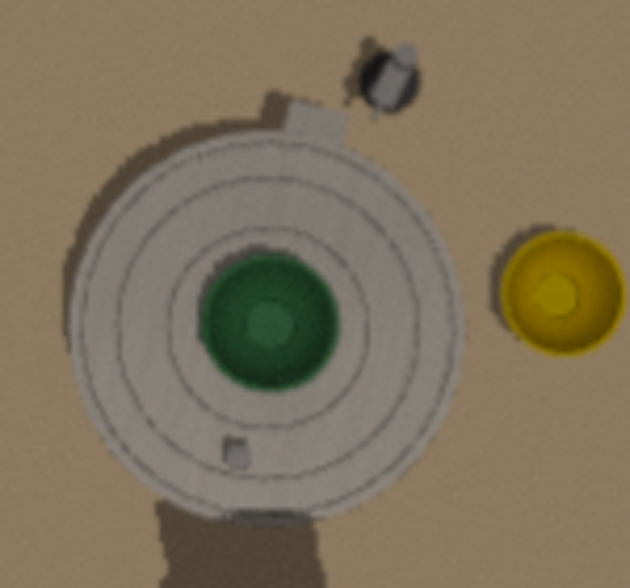

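View pics/sc.png

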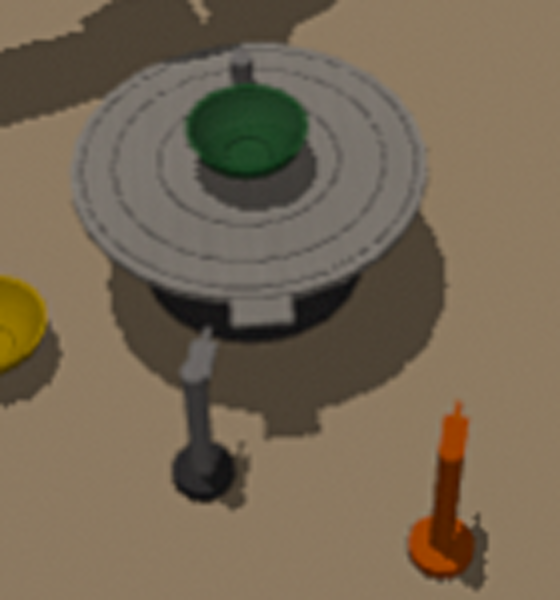

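The crops confirm the choice: the green bowl sits on the wheel. The grey pointer's blade tip is at top ≈(289,148) and scene ≈(222,237).

```bash
python3 - <<'E'
from h import *
np.set_printoptions(precision=4,suppress=True)
t=cv2.imread("pics/top0.png")
hsv=cv2.cvtColor(t,cv2.COLOR_BGR2HSV)
# wheel: low saturation, bright
m=((hsv[...,1]<50)&(hsv[...,2]>70)).astype(np.uint8)*255
m[:135]=0;m[260:]=0;m[:,:205]=0;m[:,320:]=0
cs,_=cv2.findContours(m,cv2.RETR_EXTERNAL,cv2.CHAIN_APPROX_NONE)
c=max(cs,key=cv2.contourArea)[:,0,:].astype(float)
P=np.array([onz("top",u,v,.108) for u,v in c])
def fit(P):
    A=np.c_[2*P,np.ones(len(P))];x=np.linalg.lstsq(A,(P**2).sum(1),rcond=None)[0]
    return x[:2],np.sqrt(x[2]+x[:2]@x[:2])
for i in range(8):
    ctr,r=fit(P);e=np.abs(np.linalg.norm(P-ctr,axis=1)-r);P=P[e<max(.004,np.percentile(e,85))] if i<5 else P[e<.004]
print("wheel top",ctr,r,len(P))
c=ctr
def pol(n,p): d=np.array(p)-c;print(n,np.array(p),"r %.4f ang %.4f"%(np.hypot(*d),np.arctan2(d[1],d[0])))
pol("tip top",onz("top",289.3,148.1,.104));pol("tip scene",onz("scene",222.5,237.5,.104))
pol("post top",onz("top",296.4,131.9,.118))
pol("tab top",onz("top",275.7,144.8,.104));pol("tab scene",onz("scene",235.75,235.75,.104))
pol("knob top",onz("top",256.2,226.2,.132));pol("knob scene",onz("scene",230.3,170.5,.132))
g=(hsv[...,0]>50)&(hsv[...,0]<85)&(hsv[...,1]>100);g[:160]=0;g[240:]=0;g[:,:230]=0;g[:,300:]=0
v,u=np.nonzero(g);pol("bowl top",onz("top",u.mean(),v.mean(),.144))
s=cv2.imread("pics/scene0.png");hs=cv2.cvtColor(s,cv2.COLOR_BGR2HSV)
m=((hs[...,1]<50)&(hs[...,2]>60));
print(proj("scene",[*c,.108]),proj("scene",[c[0],c[1]+.13,.108]),proj("scene",[c[0],c[1]-.13,.108]))
E
```

```text
wheel top [ 0.5342 -0.0548] 0.12798562033328142 233
tip top [ 0.672  -0.1255] r 0.1548 ang -0.4744
tip scene [ 0.6775 -0.1202] r 0.1574 ang -0.4280
post top [ 0.7151 -0.1435] r 0.2015 ang -0.4557
tab top [ 0.6805 -0.0878] r 0.1499 ang -0.2221
tab scene [ 0.6827 -0.0856] r 0.1517 ang -0.2044
knob top [ 0.4563 -0.0364] r 0.0800 ang 2.9094
knob scene [ 0.4604 -0.0355] r 0.0763 ang 2.8855
bowl top [ 0.5363 -0.0551] r 0.0021 ang -0.1348
(np.float64(231.2238228750669), np.float64(194.0398801275956)) (np.float64(273.04798880595723), np.float64(184.3813721550182)) (np.float64(187.1584434561728), np.float64(204.21135228235235))
```

```bash
python3 -m handwheel '[0,0,0,0.108,0, 0,0,0,0.108,0, 0,0,0,0.109,0, 0.012,-0.025,0,0,0, 0.017,-0.035,0,0,0, 0.017,-0.035,0,0,0, 0.017,-0.035,0,0,0, 0.017,-0.035,0,0,0, 0.017,-0.035,0,0,0, 0.017,-0.035,0,0,0]' 10
python3 -m handwheel '[0.017,-0.035,0,0,0, 0.017,-0.035,0,0,0, 0.017,-0.035,0,0,0, 0.017,-0.035,0,0,0, 0.017,-0.035,0,0,0, 0.017,-0.035,0,0,0, 0.017,-0.035,0,0,0, 0,0,0,0,0]'
```

```text
t: 0.98
tool_pos: [0.2978, -0.3081, 0.4045]
eef_rot: [-3.141, 0.002, -0.0]
wrist_force: [1.6, -1.2, 0.0]
grip_width: 0.324
t: 1.65
tool_pos: [0.4182, -0.0597, 0.4046]
eef_rot: [-3.138, -0.012, -0.003]
wrist_force: [-0.5, -0.3, 0.1]
grip_width: 0.007
```

```bash
python3 -m handwheel '[0.002,0,0.03,0,0, 0,-0.003,0.03,0,0, 0,0,0.02,0,0, 0,0,0.013,0,0, 0,0,0,0,0, 0,0,0,0,0]'
python3 - <<'E'
from h import *
cv2.imwrite("pics/s1.png",eyes.camera("scene"));cv2.imwrite("pics/t1.png",eyes.camera("top"))
a=cv2.imread("pics/s1.png")[140:290,160:310];b=cv2.imread("pics/t1.png")[120:260,200:340]
cv2.imwrite("pics/c1.png",np.hstack([cv2.resize(a,(400,400)),cv2.resize(b,(400,400))]))
E
python3 -m handwheel '[0,0,0.002,0,0, 0,0,0,0,0]'
python3 -m handwheel '[0,0,0.002,0,0, 0,0,0,0,0]'
python3 -m handwheel '[0,0,0.002,0,0]'
python3 -m handwheel '[0,0,0,0,0, 0,0,0,0,0]'
```

```text
t: 2.15
tool_pos: [0.4183, -0.0624, 0.3113]
eef_rot: [-3.141, 0.001, 0.003]
wrist_force: [-0.2, -1.2, -0.0]
grip_width: 0.005
t: 2.42
tool_pos: [0.4188, -0.0623, 0.3104]
eef_rot: [3.141, -0.001, 0.003]
wrist_force: [0.8, 0.3, 0.4]
grip_width: 0.006
t: 2.58
tool_pos: [0.4185, -0.062, 0.3078]
eef_rot: [3.141, -0.0, 0.001]
wrist_force: [0.4, 0.5, 1.0]
grip_width: 0.005
t: 2.67
tool_pos: [0.4188, -0.0623, 0.3072]
eef_rot: [3.14, 0.0, 0.001]
wrist_force: [-6.5, 0.2, 29.2]
grip_width: 0.005
t: 2.83
tool_pos: [0.4187, -0.0623, 0.3074]
eef_rot: [3.14, 0.001, 0.002]
wrist_force: [-3.2, -0.2, 13.2]
grip_width: 0.005
```

View pics/c1.png

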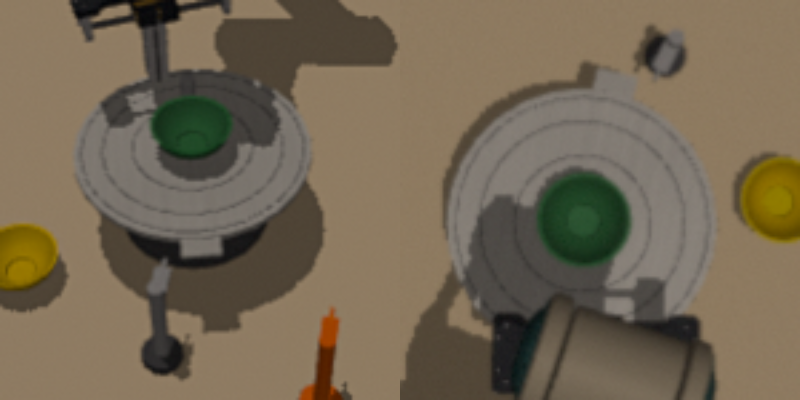

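Contact is at TCP z≈0.3075, with about 13 N at 1.5–2 mm of overtravel. Next I lift and go beside the knob on its +y side.

```bash
python3 -m handwheel '[0,0,-0.02,0,0, 0,0,-0.012,0,0, 0,-0.032,0,0,0, 0,-0.033,0,0,0, 0.016,0,0,0,0, 0.017,0,0,0,0, 0,0,0.012,0,0, 0,0,0.012,0,0, 0,0,0,0,0]'
python3 - <<'E'
from h import *
cv2.imwrite("pics/s2.png",eyes.camera("scene"));cv2.imwrite("pics/w2.png",eyes.camera("wrist"))
a=cv2.imread("pics/s2.png")[150:250,180:280];b=cv2.imread("pics/w2.png")
cv2.imwrite("pics/c2.png",np.hstack([cv2.resize(a,(400,400)),cv2.resize(b,(400,300),interpolation=cv2.INTER_AREA)[:300] if 0 else cv2.resize(b,(400,400))]))
E
```

```text
t: 3.58
tool_pos: [0.451, 0.0033, 0.3119]
eef_rot: [-3.141, -0.0, 0.006]
wrist_force: [-0.3, 0.1, 0.8]
grip_width: 0.005
```

View pics/c2.png

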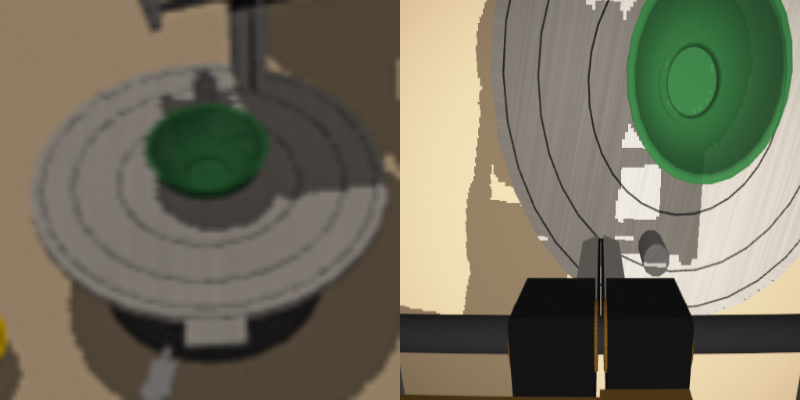

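```bash
python3 -m handwheel '[0,0.006,0,0,0, 0,0.012,0,0,0, 0,0.018,0,0,0, 0,0.018,0,0,0, 0,0.018,0,0,0, 0,0.008,0,0,0, 0,0.002,-0.006,0,0, 0,0,-0.026,0,0, -0.016,-0.011,0,0,0, -0.016,-0.011,0,0,0]'
cat > look.py <<'E'
from h import *
import sys
tag=sys.argv[1]
out=[]
for i in range(2):
    t=ctrl.get_state()["t"];a=eyes.camera("scene");t2=ctrl.get_state()["t"];b=eyes.camera("top")
    print("scene t %.3f top t %.3f"%(t,t2),end="; ")
    cv2.imwrite(f"pics/{tag}_s{i}.png",a);cv2.imwrite(f"pics/{tag}_t{i}.png",b)
    out.append(np.hstack([cv2.resize(a[150:250,180:280],(380,290) if 0 else (290,290),interpolation=cv2.INTER_CUBIC),cv2.resize(b[120:260,190:340],(310,290),interpolation=cv2.INTER_CUBIC)]))
cv2.imwrite(f"pics/{tag}.png",np.vstack(out))
E
python3 look.py L1
```

```text
t: 4.52
tool_pos: [0.4203, -0.057, 0.3476]
eef_rot: [3.141, -0.002, 0.006]
wrist_force: [-0.1, 1.3, -0.4]
grip_width: 0.004
scene t 4.517 top t 4.567; scene t 4.617 top t 4.667;
```

View pics/L1.png

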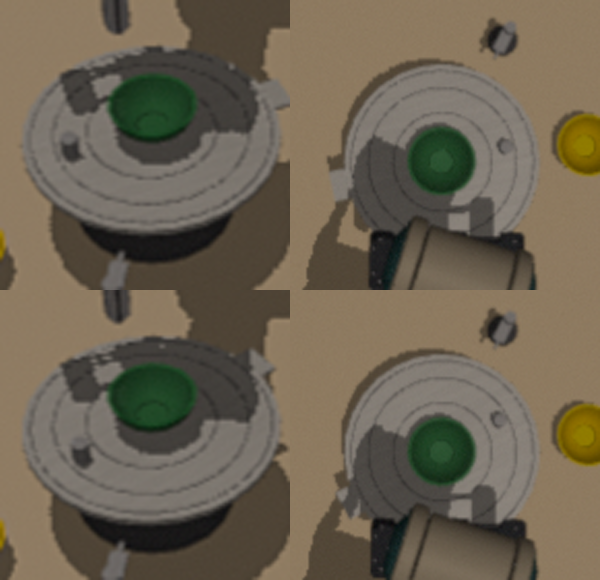

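```bash
cat > ang.py <<'E'
from h import *
import sys
C=np.array([.535,-.055])
# args: name u v z t(n)
for a in sys.argv[1:]:
    n,u,v,z,t=a.split(",");p=onz(n,float(u),float(v),float(z))-C
    th=np.arctan2(p[1],p[0]);
    print(n,t,"r %.3f ang %.3f"%(np.hypot(*p),th))
E
python3 ang.py scene,203.4,197.2,.132,4.517 top,294,190,.132,4.567 scene,207.6,203.1,.132,4.617 top,290.7,181.8,.132,4.667
```

```text
scene 4.517 r 0.084 ang -1.449
top 4.567 r 0.084 ang -1.333
scene 4.617 r 0.085 ang -1.134
top 4.667 r 0.084 ang -1.048
```

```bash
python3 -m handwheel '[0,0,0.012,0,0, 0,0,0.012,0,0, 0,0,0.006,0,0, 0,0,0,0,0, 0,0,0,0,0, 0,0,0,0,0, 0,0,0,0,0]'; python3 look.py L2
```

```text
t: 5.3
tool_pos: [0.4201, -0.0572, 0.3162]
eef_rot: [3.141, -0.0, 0.002]
wrist_force: [0.4, -0.1, 0.3]
grip_width: 0.008
scene t 5.300 top t 5.350; scene t 5.400 top t 5.450;
```

View pics/L2.png

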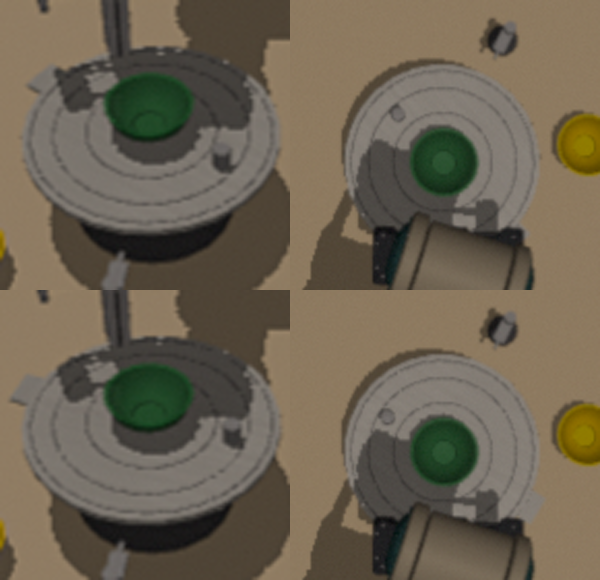

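```bash
python3 ang.py scene,256.6,200,.132,5.300 top,241.7,173.1,.132,5.35 scene,260.3,197.6,.132,5.400 top,236.9,180.8,.132,5.45
python3 -m handwheel '[0,0,0.006,0,0, 0,0,0,0,0, 0,0,0,0,0, 0,0,0,0,0, 0,0,0,0,0, 0,0,0,0,0, 0,0,0,0,0, 0,0,0,0,0, 0,0,0,0,0, 0,0,0,0,0]'
```

```text
scene 5.300 r 0.086 ang 0.684
top 5.35 r 0.087 ang 0.754
scene 5.400 r 0.091 ang 0.832
top 5.45 r 0.084 ang 1.039
t: 6.33
tool_pos: [0.4196, -0.057, 0.3097]
eef_rot: [3.141, -0.0, 0.0]
wrist_force: [-0.4, 1.1, 0.3]
grip_width: 0.003
```

```bash
python3 look.py L3; python3 -m handwheel '[0,0,0,0,0, 0,0,0,0,0, 0,0,0,0,0, 0,0,0,0,0, 0,0,0,0,0, 0,0,0,0,0, 0,0,0,0,0, 0,0,0,0,0, 0,0,0,0,0, 0,0,0,0,0]'; python3 look.py L4;  python3 - <<'E'
import cv2,numpy as np
cv2.imwrite("pics/L34.png",np.vstack([cv2.imread("pics/L3.png")[:290],cv2.imread("pics/L4.png")[:290]]))
E
```

```text
scene t 6.333 top t 6.383; scene t 6.433 top t 6.483; t: 7.37
tool_pos: [0.4196, -0.057, 0.3097]
eef_rot: [3.142, -0.0, 0.0]
wrist_force: [0.3, -0.9, -0.2]
grip_width: 0.006
scene t 7.367 top t 7.417; scene t 7.467 top t 7.517;
```

View pics/L34.png

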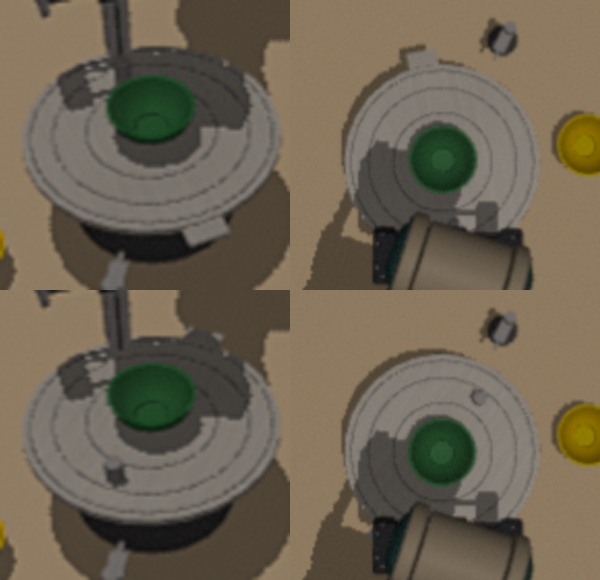

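```bash
python3 ang.py top,251.9,144.6,.104,6.383 top,281.5,171.2,.132,7.417 scene,219.6,210,.132,7.367
python3 -m handwheel '[0,0,0,0,0, 0,0,0,0,0, 0,0,0,0,0, 0,0,0,0,0, 0,0,0,0,0, 0,0,0,0,0, 0,0,0,0,0, 0,0,0,0,0, 0,0,0,0,0, 0,0,0,0,0]'; python3 look.py L5;python3 -m handwheel '[0,0,0,0,0, 0,0,0,0,0, 0,0,0,0,0, 0,0,0,0,0, 0,0,0,0,0, 0,0,0,0,0]'; python3 look.py L6;  python3 - <<'E'
import cv2,numpy as np
cv2.imwrite("pics/L56.png",np.vstack([cv2.imread("pics/L5.png")[:290],cv2.imread("pics/L6.png")[:290]]))
E
```

```text
top 6.383 r 0.149 ang 0.223
top 7.417 r 0.085 ang -0.596
scene 7.367 r 0.088 ang -0.634
t: 8.4
tool_pos: [0.4196, -0.057, 0.3096]
eef_rot: [3.141, -0.0, 0.0]
wrist_force: [-0.7, 0.0, -0.1]
grip_width: 0.003
scene t 8.400 top t 8.450; scene t 8.500 top t 8.550; t: 9.1
tool_pos: [0.4196, -0.057, 0.3097]
eef_rot: [3.141, -0.0, 0.0]
wrist_force: [-0.3, -0.6, -0.1]
grip_width: 0.003
scene t 9.100 top t 9.150; scene t 9.200 top t 9.250;
```

View pics/L56.png

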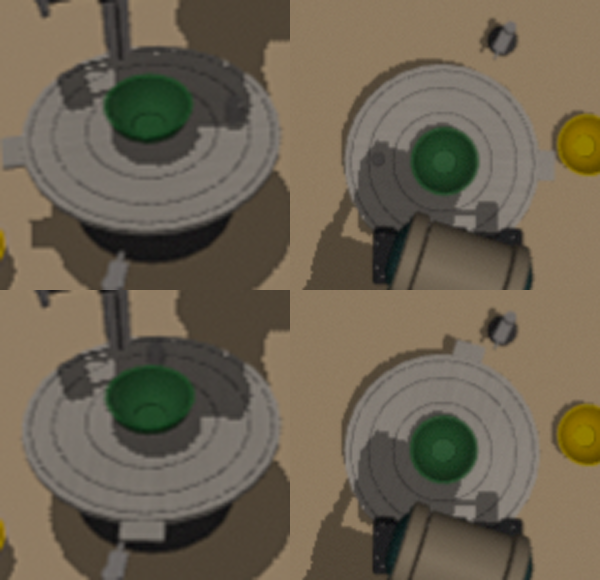

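```bash
python3 ang.py top,232.6,196.3,.132,8.45 top,277.1,145.8,.104,9.15
cat > fit.py <<'E'
import numpy as np,sys
from scipy.optimize import least_squares
from scipy.integrate import solve_ivp
D=np.array(eval(open("D.txt").read()))
T=D[0,0]
def traj(t,p):
    th0,w0,k,c=p; # w=(w0+c/k)e^-kt - c/k
    t=t-T;return th0+(w0+c/k)*(1-np.exp(-k*t))/k-c/k*t
s=[.03]*1
f=lambda p:np.r_[(traj(D[:,0],p)-D[:,1])/.03,(p[2]-.07)/.01,(p[3]-.045)/.008]
r=least_squares(f,[D[0,1],2.8,.07,.045]);p=r.x
print("p",p,"res",traj(D[:,0],p)-D[:,1])
w=lambda t:(p[1]+p[3]/p[2])*np.exp(-p[2]*(t-T))-p[3]/p[2]
tt=np.arange(D[-1,0]-3,D[-1,0]+25,.001);ok=w(tt)>0;tt=tt[ok]
th=traj(tt,p);print("stops at",tt[-1],th[-1])
for k in range(6):
    g=2.687+2*np.pi*k
    if th[0]<g<th[-1]: t=np.interp(g,th,tt);print("k",k,"pass t %.3f w %.3f"%(t,w(t)), "window +-%.3f"%(.135/w(t)))
E
```

```text
top 8.45 r 0.083 ang 1.564
top 9.15 r 0.147 ang -0.252
```

```bash
echo "[(4.567,-1.333),(4.667,-1.048),(5.35,.754),(5.45,1.039),(6.383,3.365),(7.417,5.687),(8.45,7.847),(9.15,9.173)]">D.txt; python3 fit.py
```

```text
p [-1.33352981  2.78581801  0.06943841  0.04488594] res [-0.00052981 -0.00813689  0.02201361 -0.00369347 -0.0164605   0.0119509
 -0.00876201  0.00361817]
stops at 28.610000000007503 23.243838294289944
k 1 pass t 9.039 w 1.870 window +-0.072
k 2 pass t 13.104 w 1.251 window +-0.108
k 3 pass t 20.687 w 0.474 window +-0.285
```

Three passes away gives 0.47 rad/s and a ±0.28 s window, so I let it coast to that one and keep measuring.

```bash
Z='[0,0,0,0,0, 0,0,0,0,0, 0,0,0,0,0, 0,0,0,0,0, 0,0,0,0,0, 0,0,0,0,0, 0,0,0,0,0, 0,0,0,0,0, 0,0,0,0,0, 0,0,0,0,0]'
python3 -m handwheel '[0,0,0,0,0, 0,0,0,0,0, 0,0,0,0,0, 0,0,0,0,0, 0,0,0,0,0, 0,0,0,0,0, 0,0,0,0,0, 0,0,0,0,0, 0,0,0,0,0, 0,0,0,0,0]' >/dev/null
python3 -m handwheel '[0,0,0,0,0, 0,0,0,0,0, 0,0,0,0,0, 0,0,0,0,0, 0,0,0,0,0, 0,0,0,0,0, 0,0,0,0,0, 0,0,0,0,0, 0,0,0,0,0, 0,0,0,0,0]' >/dev/null
python3 -m handwheel '[0,0,0,0,0, 0,0,0,0,0, 0,0,0,0,0, 0,0,0,0,0, 0,0,0,0,0, 0,0,0,0,0, 0,0,0,0,0, 0,0,0,0,0, 0,0,0,0,0, 0,0,0,0,0]' >/dev/null
python3 -m handwheel '[0,0,0,0,0, 0,0,0,0,0, 0,0,0,0,0, 0,0,0,0,0, 0,0,0,0,0, 0,0,0,0,0, 0,0,0,0,0, 0,0,0,0,0, 0,0,0,0,0, 0,0,0,0,0]'
python3 look.py L7
python3 -m handwheel '[0,0,0,0,0, 0,0,0,0,0, 0,0,0,0,0, 0,0,0,0,0, 0,0,0,0,0]' >/dev/null
python3 look.py L8
python3 - <<'E'
import cv2,numpy as np
cv2.imwrite("pics/L78.png",np.vstack([cv2.imread("pics/L7.png")[:290],cv2.imread("pics/L8.png")[:290]]))
E
```

```text
t: 12.63
tool_pos: [0.4196, -0.057, 0.3097]
eef_rot: [3.141, -0.0, 0.0]
wrist_force: [-0.1, 0.7, 0.3]
grip_width: 0.007
scene t 12.633 top t 12.683; scene t 12.733 top t 12.783; scene t 13.250 top t 13.300; scene t 13.350 top t 13.400;
```

View pics/L78.png

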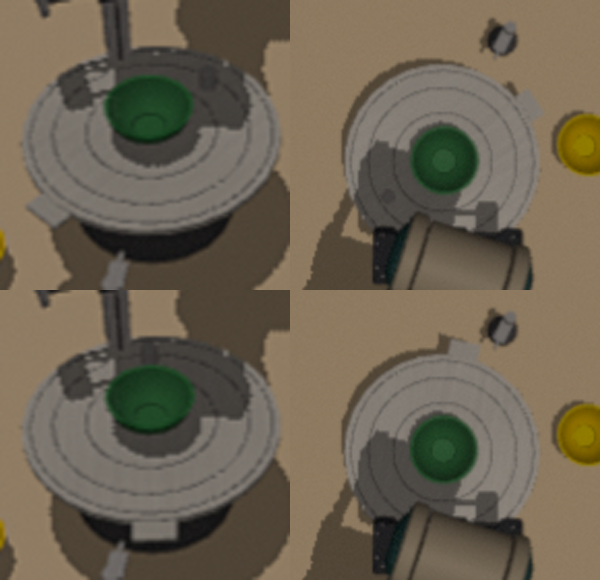

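```bash
python3 ang.py top,309,168.3,.104,12.683 top,275.4,144,.104,13.3
```

```text
top 12.683 r 0.150 ang -0.993
top 13.3 r 0.151 ang -0.213
```

```bash
echo "[(4.567,-1.333),(4.667,-1.048),(5.35,.754),(5.45,1.039),(6.383,3.365),(7.417,5.687),(8.45,7.847),(9.15,9.173),(12.683,14.715),(13.3,15.495)]">D.txt; python3 fit.py
```

```text
p [-1.33358093  2.78593016  0.06944936  0.04490448] res [-0.00058093 -0.00817709  0.02203338 -0.00366699 -0.01639542  0.01201221
 -0.00874779  0.00357853 -0.00049418  0.00043828]
stops at 28.60299999998986 23.239184335379715
k 2 pass t 13.104 w 1.251 window +-0.108
k 3 pass t 20.692 w 0.474 window +-0.285
```

```bash

python3 -m handwheel '[0,0,0,0,0, 0,0,0,0,0, 0,0,0,0,0, 0,0,0,0,0, 0,0,0,0,0, 0,0,0,0,0, 0,0,0,0,0, 0,0,0,0,0, 0,0,0,0,0, 0,0,0,0,0]' >/dev/null
python3 -m handwheel '[0,0,0,0,0, 0,0,0,0,0, 0,0,0,0,0, 0,0,0,0,0, 0,0,0,0,0, 0,0,0,0,0, 0,0,0,0,0, 0,0,0,0,0, 0,0,0,0,0, 0,0,0,0,0]' >/dev/null
python3 -m handwheel '[0,0,0,0,0, 0,0,0,0,0, 0,0,0,0,0, 0,0,0,0,0, 0,0,0,0,0, 0,0,0,0,0, 0,0,0,0,0, 0,0,0,0,0, 0,0,0,0,0, 0,0,0,0,0]' >/dev/null
python3 -m handwheel '[0,0,0,0,0, 0,0,0,0,0, 0,0,0,0,0, 0,0,0,0,0, 0,0,0,0,0, 0,0,0,0,0, 0,0,0,0,0, 0,0,0,0,0, 0,0,0,0,0, 0,0,0,0,0]' >/dev/null
python3 -m handwheel '[0,0,0,0,0, 0,0,0,0,0, 0,0,0,0,0, 0,0,0,0,0, 0,0,0,0,0, 0,0,0,0,0, 0,0,0,0,0, 0,0,0,0,0, 0,0,0,0,0, 0,0,0,0,0]' >/dev/null
python3 -m handwheel '[0,0,0,0,0, 0,0,0,0,0, 0,0,0,0,0, 0,0,0,0,0, 0,0,0,0,0, 0,0,0,0,0, 0,0,0,0,0, 0,0,0,0,0, 0,0,0,0,0, 0,0,0,0,0]' >/dev/null
python3 -m handwheel '[0,0,0,0,0, 0,0,0,0,0, 0,0,0,0,0, 0,0,0,0,0, 0,0,0,0,0, 0,0,0,0,0, 0,0,0,0,0, 0,0,0,0,0, 0,0,0,0,0, 0,0,0,0,0]'
python3 look.py L9
```

```text
t: 19.28
tool_pos: [0.4196, -0.057, 0.3096]
eef_rot: [3.142, -0.0, -0.0]
wrist_force: [0.2, -0.8, 0.1]
grip_width: 0.006
scene t 19.283 top t 19.333; scene t 19.383 top t 19.433;
```

View pics/L9.png

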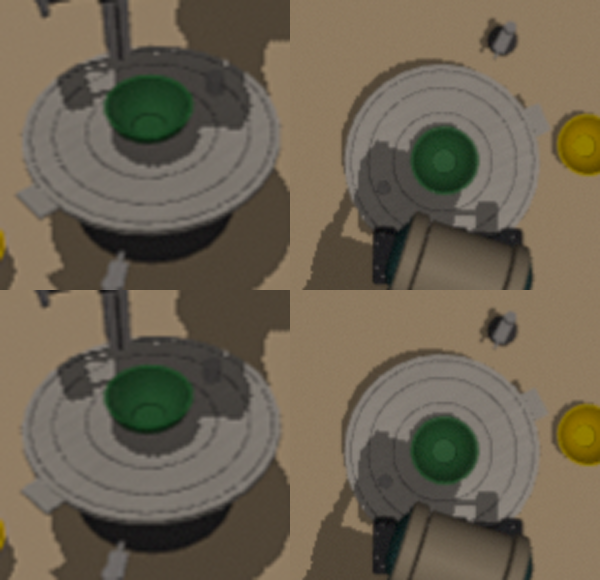

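```bash
python3 ang.py top,313,176.5,.104,19.333 top,311.5,174,.104,19.433
echo "[(4.567,-1.333),(4.667,-1.048),(5.35,.754),(5.45,1.039),(6.383,3.365),(7.417,5.687),(8.45,7.847),(9.15,9.173),(12.683,14.715),(13.3,15.495),(19.333,21.991-1.172),(19.433,21.991-1.107)]">D.txt; python3 fit.py
```

```text
top 19.333 r 0.149 ang -1.161
top 19.433 r 0.148 ang -1.108
p [-1.33346178  2.78580996  0.06951303  0.0447345 ] res [-0.00046178 -0.00806995  0.02205989 -0.00365192 -0.01647882  0.01184549
 -0.00895919  0.00336396 -0.00029632  0.00079289  0.0033839  -0.00352814]
stops at 28.636000000014914 23.252937976158222
k 3 pass t 20.682 w 0.475 window +-0.284
```

```bash

python3 -m handwheel '[0,0,0,0,0, 0,0,0,0,0, 0,0,0,0,0, 0,0,0,0,0, 0,0,0,0,0, 0,0,0,0,0, 0,0,0,0,0, 0,0,0,0,0, 0,0,0,0,0, 0,0,0,0,0]'
python3 -m handwheel '[0,0,0,0,0, 0,0,0,0,0, 0,0,0,0,0, 0,0,0,0,0, 0,0,0.0045,0,0, 0,0,0,0,0, 0,0,0,0,0, 0,0,0,0,0, 0,0,0,0,0]'
python3 look.py M1
```

```text
t: 20.32
tool_pos: [0.4196, -0.057, 0.3097]
eef_rot: [3.141, -0.0, 0.0]
wrist_force: [-1.4, -0.0, 0.4]
grip_width: 0.007
t: 21.07
tool_pos: [0.4199, -0.0573, 0.3073]
eef_rot: [3.14, 0.0, 0.003]
wrist_force: [-4.7, -0.3, 18.0]
grip_width: 0.005
scene t 21.067 top t 21.117; scene t 21.167 top t 21.217;
```

View pics/M1.png

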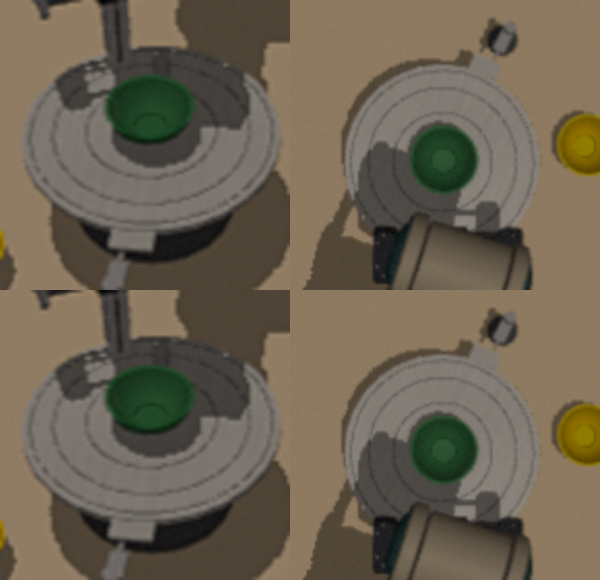

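```bash
python3 - <<'E'
from h import *
a=cv2.imread("pics/M1_s1.png")[215:265,190:250];b=cv2.imread("pics/M1_t1.png")[120:170,260:320]
cv2.imwrite("pics/M2.png",np.hstack([cv2.resize(x,(396,330),interpolation=cv2.INTER_CUBIC) for x in(a,b)]))
d=cv2.absdiff(cv2.imread("pics/M1_s0.png"),cv2.imread("pics/M1_s1.png"));print(d[150:260,180:280].max())
E
```

```text
14
```

View pics/M2.png

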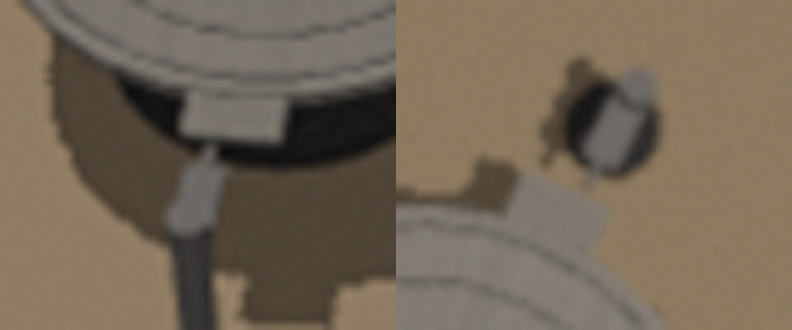

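View pics/M1_s1.png

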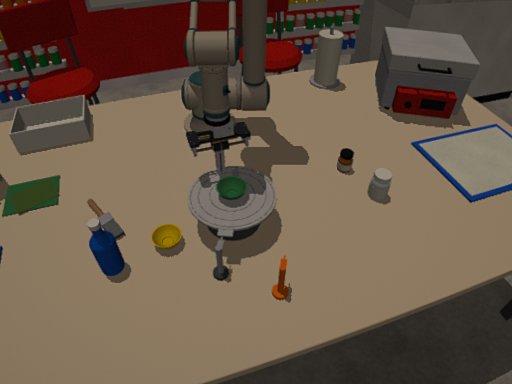

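```bash
python3 - <<'E'
from rig import ctrl,order
s=ctrl.get_state();print(s["t"],s["wrist_force"],s["tool_pos"])
print(order.sign_off())
E
```

```text
21.2667 [-3.86548542  0.11348632 17.49819507] [ 0.41992344 -0.05733868  0.3073123 ]
the job is handed in; nothing more can be done
None
```

I flicked the wheel anticlockwise by its knob with the closed fingertips, to about 2.8 rad/s. It then coasted untouched for about 16 s and about 3.5 turns. I tracked the tab and knob in the images to predict when the tab would reach the pointer. I then braked near the rim as the tab came round, with the wheel down to about 0.47 rad/s, and handed the job in at t = 21.3 s with the fingertip still pressing.

**Last checks:**
- **Tab:** it stands about 8 mm sideways of the pointer's tip, about 10 mm in all, against the 21 mm limit. The scene and top views agree.
- **Wheel:** it did not move between the last two scene pictures, taken 0.1 s apart.
- **Fingertip:** it is pressing on the wheel with about 17 N.
- **Bowl and bystanders:** by eye, the bowl is still in the middle, and the jars, bottle and brush look unmoved in the last scene picture. I did not measure them again.
- **Disagreements:** the fitted coast matched the measured angles to within 0.022 rad. The two early views put the pointer's angle 0.05 rad apart, so I aimed at a middle value. No check failed.

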